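# Release the pipe in the bench cutting vice

## Robot

A 6-joint arm with a two-finger parallel gripper is mounted at the origin on the work surface. World frame = base frame: x ahead of the robot, y to its left, z up, the work surface at z = 0. Lengths are in mm, angles in rad, forces in N, time in s.
With the tool pointing down it reaches from about 400 to 925 mm from the base axis. Payload 12.5 kg.
Tool frame: the origin (TCP) lies on the mounting face of the last link; the fingertips stand 190 mm ahead of it and the grasp point (between the pads) lies 171 mm ahead of it (env.tcp_to_tips is the distance from the TCP to the fingertips, in mm); x points along the fingers, y is the direction in which the jaws open and shut, and the axes are right-handed (so a half turn about x gives the same grasp; the last joint's range is limited). The gripper opens to 95 mm and grips with 3 to 60 N. Pads are 20 mm wide; open, the fingers measure 119 mm over their backs; the gripper's body (75 mm by 180 mm) begins 59 mm behind the grasp point.
Start: joints at [-1.352, 0.491, 1.559, -0, 1.092, -0.106], TCP at [199.469, -592.315, 404.761] pointing down, gripper open.
Joint ranges: [-3.1, 3.1], [-0.84, 2.19], [0.05, 2.79], [-1.13, 4.28], [0.06, 2.93], [-2.69, 2.69]. Speed limits (rad/s): [2.22, 2.22, 2.79, 3.14, 3.14, 3.14].

## Interface

Orientations are given as [roll, pitch, yaw] about the fixed x, y, z axes, in that order (R = Rz(yaw) Ry(pitch) Rx(roll)).
In Python, from cell import monitor, cams, job, env gives the robot as it stands. The module is installed in compiled form; this text tells all that it offers.
- The arm moves only by the tool apply_moves, never from a script. Its argument "series" is a list of rows, each a list of 3 entries, a list of its own where there are three numbers: the closure, from -1 (fully open) to 1 (shut), so that 0 is half open, then the shift along the tool's x, y, z in cm, then the turn about the tool's x in rad. A call has 1 to 20 rows; each row is the pose to reach, as a shift and turn from the pose commanded when the call began, along the tool's axes at that moment; what a row does not reach only later rows make up. A row lasts 1/8 s, in which the tool goes at most 62.5 mm and 10.7 degrees, less where a joint would pass 70% of its speed; a pose out of reach is approached as far as the arm can. A call with a gripper value outside its range is refused whole. The fingers move at their own pace and stop on an object; the grip force is fixed at half the most. Time passes only in rows, so rows that repeat a pose let the fingers close. It gives the time, the measured TCP pose, the force and the opening at its end, in the units of the state.
- monitor.state(): the state, without advancing time (a new reading comes with each control period).
- cams.read_camera(name): name is "scene" or "top"; returns a dict with "image" (384x512x3 uint8, red, green, blue), "fx", "fy", "cx", "cy" (pixels), "position" and "orientation" of the camera in the world. Camera axes: x right, y down, z forward; pixel columns grow to the right and rows downward; lengths in mm; the calibration is good to about 2 mm. A picture is of the moment at which its call begins. There is no depth.
- job.job_done(): hands the job in, once; it reports no verdict.
The state is a dict: "t": time; "joints": joint angles; "qvel": joint speeds; "tau": joint torques, N m; "eef_pos": TCP position; "tcp_rot": TCP orientation; "ft_force": force on the tool from outside, world axes, zero at the start; "moment": the same for the moment, N m; "opening": opening from 0.0 (shut) to 1.0 (fully open).
Only numpy, scipy, OpenCV 4.12 (cv2) and the standard library are available. Lean on these libraries where they do the work, as an engineer would, in place of code of your own. Each camera call takes 0.05 s, during which the arm holds its last target. There are 200 camera calls.

## Task

The cut is done: open the pipe vice on the counter. Swing the red lever counter-clockwise (seen from above) until the cam's low, round side faces the yellow sliding jaw, and only then push the jaw forward, away from the pipe, all the way until it rests on the cam. Leave the lever there and the pipe lying in its saddles, and do not disturb the other things on the counter.

Things in the scene. Friction and masses are not known exactly. Their poses are not given: they have to be found in the camera images.
- vice: bench pipe-cutting vice fixed to the counter: blue base plate 230 (x) x 220 (y) x 12 thick, origin at the centre of its underside; x axis = 'forward' (pipe to cam), z up. In this frame (mm): fixed blue jaw x -104 to -80, y +-50, top z 60; pipe along y at x -60; closed sliding jaw's face at x -39.5; steel slide ways y +-60, x -37 to 43, top z 28; cam axis x 49, y 0
- jaw (a joint): travel of the yellow sliding jaw along the vice's +x, m: 0 = closed on the pipe, grows as it is pushed away from the pipe. Slides stiffly (about 4 N), stays where left. Only the cam stops it: at 0 with the high point facing it, at 0.020 with the low side. Plate 18 thick (x), 94 wide (y), top z 95; below z 51 a steel follower block 44 wide runs from its rear to the cam
- jaw_face (a point): on the face of the yellow jaw that looks at the pipe, mid-width, z 80: 15 below the jaw's top and 18 above the pipe's top, so the face stands free there above the pipe (free from z 64 to 95) to be pushed forward; moves with the jaw
- cam (a joint): angle of cam and red lever, rad, positive counter-clockwise from above: near 0 the high point (nose with small red dot) faces the jaw and locks it; from 1.23 to the stop at 1.85 the low, round side faces it. At angle q the lever points (q - 0.96) rad counter-clockwise from the vice's +x. Stiff (about 0.25 N m), stays where left
- cam_axis (a point): on the cam's vertical turning axis, at the lever's height, z 65. Cam plate: z 28 to 44, base radius 19, nose of radius 9 centred 30 from the axis
- lever_end (a point): point on the axis of the red lever, 110 from the cam axis and 10 from its rounded end, z 65; moves with the lever. The red grip is a level round bar 20 in diameter from 60 to 110 from the axis (z 55 to 75), with only the base plate (z 12) and the counter below it
- pipe: loose cream plastic pipe, 40 outer diameter, 320 long, lying along the vice's y between the jaws in two steel V saddles (y +-75, top z 36) of the vice; origin at its centre, z 42, y axis along it. A saw guide of four thin steel posts (top z 74) stands on the vice beside the pipe at y 91 to 106, x -102 to -86 and -34 to -18
- tee: loose white plastic pipe tee, 80 long (y), 42 in diameter, branch 40 long to +x, lying on the counter right of the vice; origin at its underside
- tin: loose red and yellow tin of solvent cement, 68 in diameter, 95 high, left of the vice; origin at its underside
- tape: loose yellow tape measure, 70 x 40 x 62, near right of the vice; origin at its underside
- coupling: loose cream pipe coupling standing on end, 54 in diameter, 50 high, left of the vice; origin at its underside

How it is judged (in metres and radians):
On the way, in this order (a step that is already met when the one before it is completed fails the run):
1. the cam is turned to its low side while the jaw is still closed (value of joint cam above 1.15 rad and value of joint jaw below 0.006 m), for 0.2 s.
2. the jaw is pushed forward onto the cam's low side (value of joint jaw above 0.017 m and value of joint cam above 1.15 rad), for 0.2 s.
At the end, for the whole second after the job is handed in: the cam stands at 1.15 rad or more (low side to the jaw), the jaw is 17 mm or more forward (within 3 mm of resting on the cam), both at rest; the pipe lies still in its saddles within 25 mm of where it was, and tee, tin, tape measure and coupling stand within 30 mm of where they were (all of step 2 and velocity of joint jaw below 0.005 m/s and velocity of joint cam below 0.05 rad/s and distance of pipe from where it was at the start of the episode below 0.025 m and linear speed of pipe below 0.02 m/s and distance of each of tee, tin, tape, coupling from where it was at the start of the episode below 0.03 m); the robot touches nothing.
It fails at once if the jaw is pushed forward (over 6 mm) before the cam is at its low side (value of joint jaw above 0.006 m and value of joint cam below 1.1 rad).
It fails at once if the pipe is lifted or carried out of its saddles (distance of pipe from where it was at the start of the episode above 0.035 m or height (world z) of pipe above 0.055 m).
It fails at once if a bystander is lifted or knocked over or away (distance of any of tee, tin, tape, coupling from where it was at the start of the episode above 0.035 m or angle between any of tin, coupling's own z axis and vertical above 0.5 rad).
It also fails if it takes over 50 s, if anything falls off the work surface, if the arm or the gripper's body presses on something with over 40 N, if the wrist force passes 120 N, or if a joint passes its speed limit or range.

## Working session

There is one attempt and no reset: what is moved stays moved. The work goes in short steps, Python scripts to look and compute and a tool call to move; the robot and the scene stay as the last step left them, time stands still between calls to the robot, and variables do not carry over. Pictures are saved under pics/ and viewed, about 8 in all and at most 12, crops included, and the job is handed in when it is done.

Besides the shell and the picture viewer there is one more tool, called after "Call:" as name(argument=value, ...), one argument or row to a line, values as JSON. apply_moves: Moves the arm, as the interface text tells. Its arguments: {"type":"object","properties":{"series":{"type":"array"}},"required":["series"]}

```bash
mkdir -p pics
python3 - <<'E'
from cell import monitor,cams
import cv2,numpy as np
for n in ("scene","top"):
    d=cams.read_camera(n); cv2.imwrite(f"pics/{n}0.png",d["image"][:,:,::-1]); print({k:np.round(v,4).tolist() for k,v in d.items() if k!="image"})
print(monitor.state())
E
```

```text
{'fx': 381.5912, 'fy': 381.5912, 'cx': 256.5143, 'cy': 196.8994, 'position': [1151.7901, 253.0982, 627.6721], 'orientation': [-2.2416, -0.0206, 1.9063]}
{'fx': 362.238, 'fy': 362.238, 'cx': 258.356, 'cy': 199.2846, 'position': [435.1432, 40.7253, 933.1312], 'orientation': [-3.0646, 0.0089, -1.5662]}
{'t': 0.1, 'joints': array([-1.35159040e+00,  4.91512649e-01,  1.55941334e+00, -8.57726792e-06,
        1.09175072e+00, -1.05609452e-01]), 'qvel': array([-0.00103256, -0.00297937, -0.00350671, -0.00027397, -0.00185971,
       -0.00086971]), 'tau': array([ 2.41933529e-03, -6.13625908e+01, -2.58604360e+01,  6.94126287e-02,
        4.70838184e-02, -6.68257121e-05]), 'eef_pos': array([ 199.46616323, -592.27828246,  404.2032311 ]), 'tcp_rot': array([-1.66938825,  1.56971225,  1.79702373]), 'ft_force': array([0.07589821, 0.49814672, 0.74600747]), 'moment': array([-0.04452498, -0.00534491,  0.02801002]), 'opening': 0.9983934710614415}
```

View pics/top0.png

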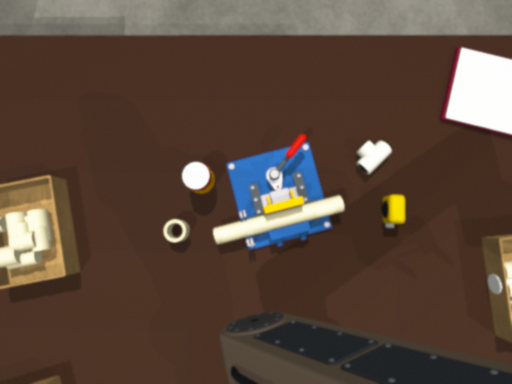

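View pics/scene0.png

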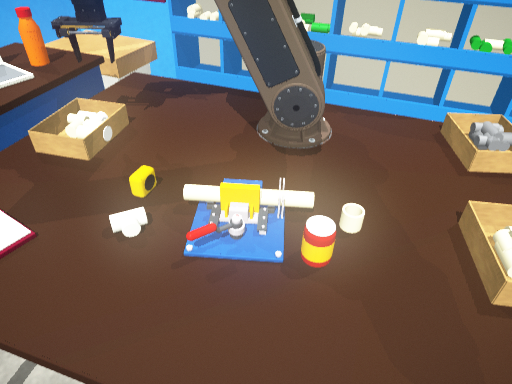

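The top view shows the vice at about (280,195), with the lever up-right at (295,148) and the pipe at (280,220). The scene view agrees, with the tin and coupling left of the vice and the tee and tape right of it. I'll measure the plate, lever and pipe by colour.

```bash
cat > h.py <<'E'
import cv2,numpy as np
from scipy.spatial.transform import Rotation as R
from cell import monitor,cams
def cam(n):
    d=cams.read_camera(n); d["R"]=R.from_euler("xyz",d["orientation"]).as_matrix(); d["hsv"]=cv2.cvtColor(d["image"],cv2.COLOR_RGB2HSV); return d
def ray(d,uv,z):
    v=d["R"]@np.array([(uv[0]-d["cx"])/d["fx"],(uv[1]-d["cy"])/d["fy"],1]); p=np.array(d["position"]); return p+v*(z-p[2])/v[2]
def mask(d,lo,hi,box):
    m=cv2.inRange(d["hsv"],np.array(lo),np.array(hi)); k=np.zeros_like(m); x0,y0,x1,y1=box; k[y0:y1,x0:x1]=m[y0:y1,x0:x1]; return k
def proj(d,P):
    c=d["R"].T@(np.array(P)-d["position"]); return np.round([d["fx"]*c[0]/c[2]+d["cx"],d["fy"]*c[1]/c[2]+d["cy"]],1)
E
cat > m.py <<'E'
from h import *
d=cam("top")
B=(215,125,350,255)
def w(m,z):
    v,u=np.nonzero(m); return np.array([ray(d,(a,b),z)[:2] for a,b in zip(u,v)])
blue=mask(d,(100,120,60),(130,255,255),B); red=mask(d,(0,150,90),(8,255,255),(270,125,320,170)); red|=mask(d,(172,150,90),(180,255,255),(270,125,320,170))
yel=mask(d,(22,190,120),(32,255,255),B); cream=mask(d,(15,20,140),(35,140,255),(205,185,350,250))
for n,m,z in(("plate",blue,12),("grip",red,65),("jawtop",yel,95),("pipe",cream,55)):
    r=cv2.minAreaRect(w(m,z).astype(np.float32)); print(n,m.astype(bool).sum(),np.round(cv2.boxPoints(r)).tolist(),np.round(r[0],1),np.round(r[1],1),round(r[2],1))
E
python3 m.py
```

```text
plate 4081 [[368.0, 73.0], [425.0, -141.0], [658.0, -79.0], [601.0, 135.0]] [512.8  -3.1] [240.6 220.8] 15.0
grip 231 [[601.0, -25.0], [654.0, -73.0], [671.0, -55.0], [618.0, -7.0]] [635.9 -39.7] [24.4 71.7] 47.7
jawtop 315 [[466.0, 34.0], [490.0, -57.0], [525.0, -47.0], [501.0, 43.0]] [495.5  -6.9] [35.6 93.3] 15.0
pipe 2116 [[394.0, 152.0], [478.0, -163.0], [559.0, -141.0], [475.0, 174.0]] [476.5   5.6] [ 83.9 325.8] 14.9
```

```bash
cat > g.py <<'E'
from h import *
s=monitor.state(); Rt=R.from_euler("xyz",s["tcp_rot"]).as_matrix(); p=s["eef_pos"]
c,sn=np.cos(np.radians(15)),np.sin(np.radians(15)); V=np.array([518.4,-1.8,0]); RV=np.array([[c,-sn,0],[sn,c,0],[0,0,1]])
def cm(world_tips):   # tip position (world) -> tool shift cm
    return np.round(Rt.T@(np.array(world_tips)-(p+190*Rt[:,0]))/10,2).tolist()
E
python3 - <<'E'
from g import *
print(np.round(Rt,3)); print("deg yaw y-axis",np.degrees(np.arctan2(Rt[1,1],Rt[0,1])))
print(cm([620,-76,214]),cm([620,-76,100]),cm([620,-76,45]))
E
```

```text
[[-0.     0.319 -0.948]
 [ 0.001 -0.948 -0.319]
 [-1.    -0.001 -0.   ]]
deg yaw y-axis -71.39016119733628
[0.06, -35.5, -56.33] [11.46, -35.49, -56.33] [16.96, -35.48, -56.33]
```

Call:
apply_moves(
  series=[
    [1,[0,-3,-4.8],0.06],
    [1,[0,-6,-9.6],0.06],
    [1,[0,-9,-14.4],0.06],
    [1,[0,-12,-19.2],0.06],
    [1,[0,-15,-24],0.06],
    [1,[0,-18,-28.8],0.06],
    [1,[0,-21,-33.6],0.06],
    [1,[0,-24,-38.4],0.06],
    [1,[0,-27,-43.2],0.06],
    [1,[0,-30,-48],0.06],
    [1,[0,-33,-52.5],0.06],
    [1,[0,-35.5,-56.3],0.06],
    [1,[0,-35.5,-56.3],0.06],
    [1,[5,-35.5,-56.3],0.06],
    [1,[10,-35.5,-56.3],0.06],
    [1,[10,-35.5,-56.3],0.06],
    [1,[10,-35.5,-56.3],0.06],
  ],
)

```text
t: 2.28
eef_pos: [620.0, -76.8, 306.4]
tcp_rot: [2.579, 1.569, -0.298]
ft_force: [0.3, 1.1, 0.2]
opening: 0.003
```

Run:
```python
from g import *
a=cam("top")["image"][100:280,190:430]; b=cam("scene")["image"][150:290,150:350]
cv2.imwrite("pics/1.png",np.vstack([cv2.resize(x,(640,h)) for x,h in((a,300),(b,300))])[:,:,::-1])
A=(V+RV@[49,0,0])[:2]
print(np.round(p+190*Rt[:,0],1),s["opening"],A)
print("down",cm([620,-76,45]))
for t in list(range(-36,50,5)):
    r=np.radians(t);u=np.array([np.cos(r),np.sin(r)]);n=np.array([-u[1],u[0]])
    print(t,cm([*(A+95*u-22*n),45]))
```

```text
[620.4 -76.9 116.4] 0.0026463130729886806 [565.73036549  10.88213321]
down [7.14, -0.11, 0.02]
-36 [7.15, -1.13, -1.26]
-31 [7.15, -1.54, -2.01]
-26 [7.15, -2.0, -2.72]
-21 [7.15, -2.53, -3.38]
-16 [7.15, -3.12, -4.0]
-11 [7.15, -3.75, -4.57]
-6 [7.15, -4.43, -5.08]
-1 [7.15, -5.16, -5.52]
4 [7.15, -5.92, -5.91]
9 [7.15, -6.71, -6.22]
14 [7.15, -7.52, -6.46]
19 [7.15, -8.36, -6.64]
24 [7.15, -9.2, -6.73]
29 [7.15, -10.05, -6.76]
34 [7.14, -10.9, -6.71]
39 [7.14, -11.74, -6.59]
44 [7.14, -12.57, -6.39]
49 [7.14, -13.38, -6.12]
```

View pics/1.png

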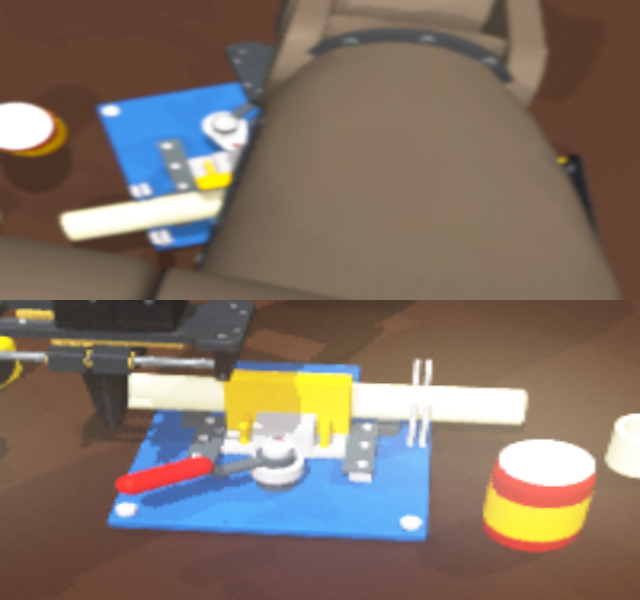

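The picture shows the shut fingers right of the vice (crop about (110,420)), on the clockwise side of the red lever and clear of everything. Next I lower them and sweep.

Call:
apply_moves(
  series=[
    [1,[4,0,0],0],
    [1,[7.1,0,0],0],
    [1,[7.1,0,0],0],
    [1,[7.1,-1.1,-1.3],0],
    [1,[7.1,-1.5,-2.0],0],
    [1,[7.1,-2.0,-2.7],0],
    [1,[7.1,-2.5,-3.4],0],
    [1,[7.1,-3.1,-4.0],0],
    [1,[7.1,-3.75,-4.6],0],
    [1,[7.1,-4.4,-5.1],0],
    [1,[7.1,-5.2,-5.5],0],
    [1,[7.1,-5.9,-5.9],0],
    [1,[7.1,-5.9,-5.9],0],
  ],
)

```text
t: 4.0
eef_pos: [661.5, -3.1, 233.7]
tcp_rot: [3.093, 1.57, 0.217]
ft_force: [0.3, -0.4, -0.3]
opening: 0.006
```

Run:
```python
from g import *
b=cam("scene")["image"][150:290,150:350]
cv2.imwrite("pics/2.png",cv2.resize(b,(700,490))[:,:,::-1])
A=(V+RV@[49,0,0])[:2]
print(np.round(p+190*Rt[:,0],1),s["ft_force"])
for t in list(range(4,55,5)):
    r=np.radians(t);u=np.array([np.cos(r),np.sin(r)]);n=np.array([-u[1],u[0]])
    print(t,cm([*(A+95*u-22*n),45]))
```

```text
[661.6  -3.   43.7] [ 0.27702085 -0.35231693 -0.27817432]
4 [-0.13, 0.15, -0.0]
9 [-0.13, -0.64, -0.32]
14 [-0.13, -1.46, -0.56]
19 [-0.13, -2.29, -0.74]
24 [-0.13, -3.14, -0.84]
29 [-0.13, -3.99, -0.86]
34 [-0.13, -4.84, -0.82]
39 [-0.13, -5.68, -0.69]
44 [-0.13, -6.51, -0.5]
49 [-0.13, -7.31, -0.23]
54 [-0.13, -8.1, 0.1]
```

View pics/2.png

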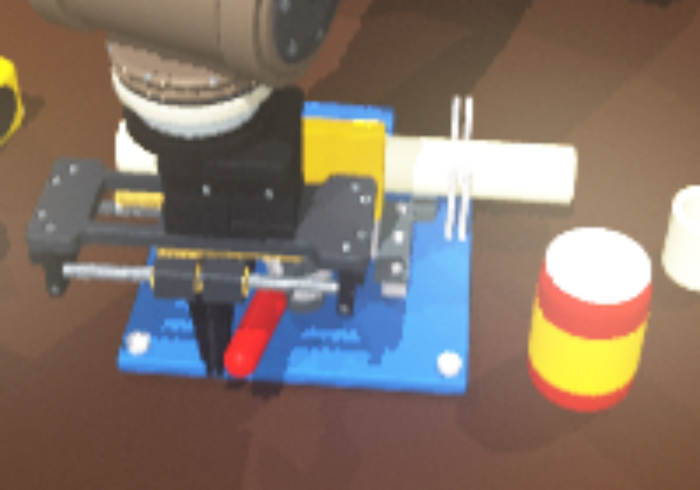

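The lever is moving with the fingers: its end is at crop (240,360), touching them. I'll continue the sweep to about q = 1.6.

Call:
apply_moves(
  series=[
    [1,[0,-0.6,-0.3],0],
    [1,[0,-1.5,-0.6],0],
    [1,[0,-2.3,-0.7],0],
    [1,[0,-3.1,-0.8],0],
    [1,[0,-4.0,-0.9],0],
    [1,[0,-4.8,-0.8],0],
    [1,[0,-5.7,-0.7],0],
    [1,[0,-6.5,-0.5],0],
    [1,[0,-7.3,-0.2],0],
    [1,[0,-8.0,0.1],0],
    [1,[0,-8.0,0.1],0],
    [1,[0,-8.0,0.1],0],
    [1,[0,-7.0,0.1],0],
    [1,[0,-7.0,0.1],0],
    [1,[-5,-7.0,0.1],0],
    [1,[-10,-7.0,0.1],0],
    [1,[-10,-7.0,0.1],0],
  ],
)

```text
t: 6.18
eef_pos: [642.3, 63.3, 337.7]
tcp_rot: [2.875, 1.564, -0.002]
ft_force: [0.1, -0.2, -1.6]
opening: 0.003
```

Run:
```python
from g import *
d=cam("scene"); b=d["image"][130:290,150:350]
cv2.imwrite("pics/3.png",cv2.resize(b,(700,560))[:,:,::-1])
A=V+RV@[49,0,65]
m=mask(d,(0,150,90),(8,255,255),(180,180,290,290))|mask(d,(172,150,90),(180,255,255),(180,180,290,290))
v,u=np.nonzero(m); c=ray(d,(u.mean(),v.mean()),65)-A
print("lever q",np.arctan2(c[1],c[0])-np.radians(15)+.96,np.hypot(*c[:2]),len(u))
print(np.round(p+190*Rt[:,0],1),s["ft_force"])
for x in (-62,-52,-30): print(x,cm(V+RV@[x,0,150]),cm(V+RV@[x,0,76]))
```

```text
lever q 1.653102528587035 84.03125254943093 251
[643.6  63.3 147.7] [ 0.13505958 -0.1698417  -1.55133316]
-62 [-0.36, 2.99, 19.99] [7.04, 2.98, 20.04]
-52 [-0.35, 3.0, 18.99] [7.05, 2.98, 19.04]
-30 [-0.34, 3.0, 16.79] [7.06, 2.99, 16.84]
```

View pics/3.png

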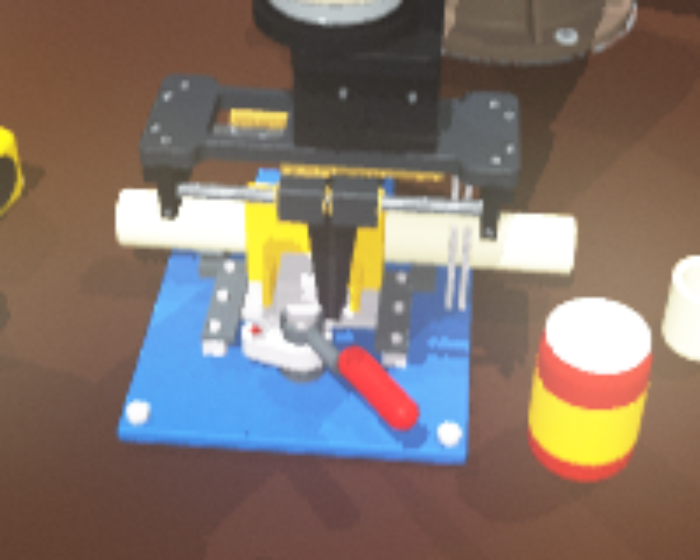

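The lever (crop (375,385)) stands at q ≈ 1.65, with the nose turned away and the pipe in place. Now I move over the pipe, in front of the jaw face, and lower the fingers.

Call:
apply_moves(
  series=[
    [1,[-1,1,5],0],
    [1,[-1,2,10],0],
    [1,[-1,3,15],0],
    [1,[-1,3,20.1],0],
    [1,[-1,3,20.1],0],
    [1,[-1,3,20.1],0],
    [1,[3,3,20.1],0],
    [1,[5,3,20.1],0],
    [1,[6.8,3,20.1],0],
    [1,[6.8,3,20.1],0],
    [1,[6.8,3,20.1],0],
  ],
)

```text
t: 7.6
eef_pos: [456.4, -18.0, 265.8]
tcp_rot: [2.283, 1.571, -0.593]
ft_force: [-0.1, -0.2, 1.1]
opening: 0.006
```

Run:
```python
from g import *
d=cam("scene"); b=d["image"][130:290,150:350]
cv2.imwrite("pics/4.png",cv2.resize(b,(700,560))[:,:,::-1])
t=p+190*Rt[:,0]
print(np.round(t,1),np.round(RV.T@(t-V),1),s["ft_force"])
for x in (-52,-40,-30): print(x,cm(V+RV@[x,0,78]))
```

```text
[456.4 -18.   75.8] [-64.1   0.4  75.8] [-0.07856127 -0.22583796  1.07906146]
-52 [-0.22, 0.04, -1.21]
-40 [-0.21, 0.05, -2.41]
-30 [-0.21, 0.05, -3.41]
```

View pics/4.png

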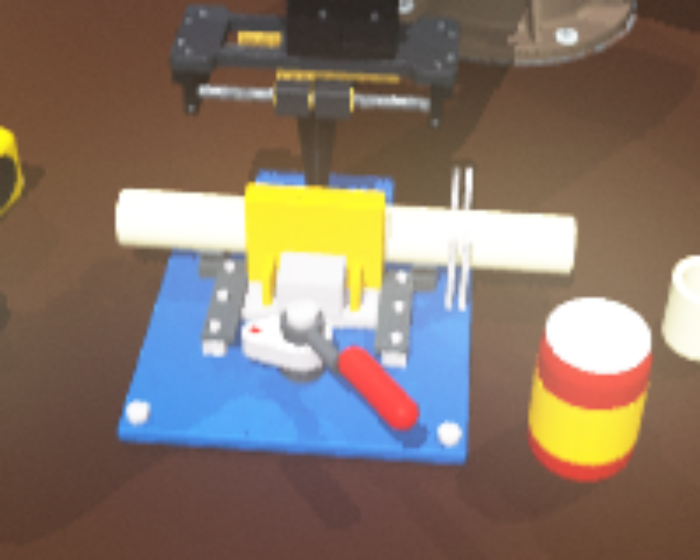

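The fingers stand behind the jaw (crop (316,180)), above the pipe, with no contact force. I'll push slowly.

Call:
apply_moves(
  series=[
    [1,[0,0,-0.5],0],
    [1,[0,0,-1.0],0],
    [1,[0,0,-1.3],0],
    [1,[0,0,-1.6],0],
    [1,[0,0,-1.9],0],
    [1,[0,0,-2.2],0],
    [1,[0,0,-2.5],0],
    [1,[0,0,-2.8],0],
    [1,[0,0,-3.0],0],
    [1,[0,0,-3.0],0],
    [1,[0,0,-3.0],0],
  ],
)

```text
t: 9.02
eef_pos: [485.0, -10.2, 265.7]
tcp_rot: [2.726, 1.57, -0.15]
ft_force: [-0.8, -0.1, -0.3]
opening: 0.002
```

Call:
apply_moves(
  series=[
    [1,[0,0,-0.15],0],
    [1,[0,0,-0.3],0],
    [1,[0,0,-0.4],0],
    [1,[0,0,-0.4],0],
  ],
)

```text
t: 9.52
eef_pos: [487.9, -9.5, 265.6]
tcp_rot: [-0.141, 1.568, -3.018]
ft_force: [-9.0, -6.9, 6.6]
opening: -0.002
```

Call:
apply_moves(
  series=[
    [1,[0,0,-0.1],0],
    [1,[0,0,-0.1],0],
    [1,[0,0,-0.1],0],
  ],
)

```text
t: 9.9
eef_pos: [488.3, -9.4, 265.7]
tcp_rot: [-0.155, 1.566, -3.031]
ft_force: [-14.6, -10.2, 11.2]
opening: 0.003
```

Run:
```python
from g import *
d=cam("scene"); b=d["image"][130:290,150:350]
cv2.imwrite("pics/5.png",cv2.resize(b,(700,560))[:,:,::-1])
t=p+190*Rt[:,0]
print(np.round(RV.T@(t-V),1),RV.T@s["ft_force"])
m=mask(d,(22,190,90),(32,255,255),(200,170,280,225)); v,u=np.nonzero(m); top=[v[u==c].min() for c in range(225,256,5)]
print([np.round(RV.T@(ray(d,(c,t),95)-V),1)[0] for c,t in zip(range(225,256,5),top)])
```

```text
[-31.9   0.6  75.7] [-16.75535721  -6.03567186  11.23550866]
[np.float64(-14.5), np.float64(-15.6), np.float64(-13.0), np.float64(-17.9), np.float64(-15.3), np.float64(-12.7), np.float64(-13.9)]
```

View pics/5.png

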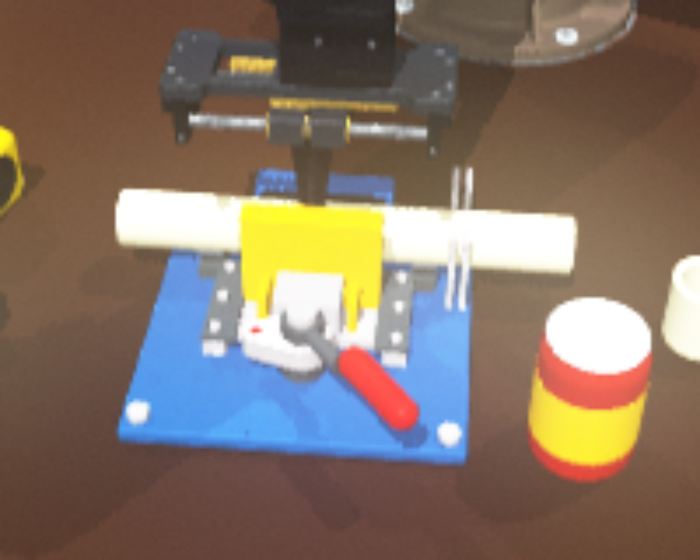

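The jaw has moved and the force is rising without further motion, so it is on the stop. I'll back off and rise clear.

Call:
apply_moves(
  series=[
    [1,[0,0,0.4],0],
    [1,[0,0,1.5],0],
    [1,[0,0,1.7],0],
    [1,[-4,0,1.7],0],
    [1,[-8,0,1.7],0],
    [1,[-12,0,1.7],0],
    [1,[-15,0,1.7],0],
    [1,[-15,4,5],0],
    [1,[-15,8,5],0],
    [1,[-15,13,5],0],
    [1,[-15,18,5],0],
    [1,[-15,23,5],0],
    [1,[-15,28,5],0],
    [1,[-15,33,5],0],
    [1,[-15,33,5],0],
    [1,[-15,33,5],0],
  ],
)

```text
t: 11.95
eef_pos: [527.5, -340.2, 415.4]
tcp_rot: [-1.11, 1.57, 2.296]
ft_force: [0.1, 0.0, -0.2]
opening: 0.003
```

```bash
python3 - <<'E'
from g import *
d=cam("scene"); e=dict(d)
old=cv2.cvtColor(cv2.imread("pics/scene0.png"),cv2.COLOR_BGR2RGB)
def jaw(img):
    dd=dict(d,hsv=cv2.cvtColor(img,cv2.COLOR_RGB2HSV)); m=mask(dd,(22,190,90),(32,255,255),(200,170,280,225)); v,u=np.nonzero(m)
    return np.mean([(RV.T@(ray(d,(c,v[u==c].min()),95)-V))[0] for c in range(224,257)])
print("jaw travel",jaw(d["image"])-jaw(old))
m=mask(d,(0,150,90),(8,255,255),(180,180,290,290))|mask(d,(172,150,90),(180,255,255),(180,180,290,290))
v,u=np.nonzero(m); c=ray(d,(u.mean(),v.mean()),65)-(V+RV@[49,0,65]); print("q",np.arctan2(c[1],c[0])-np.radians(15)+.96,s["ft_force"],s["t"],s["qvel"].round(3))
t=cam("top")
cv2.imwrite("pics/6.png",np.vstack([cv2.resize(t["image"][100:280,150:430],(640,300)),cv2.resize(d["image"][120:290,80:400],(640,300))])[:,:,::-1])
E
python3 m.py
```

```text
jaw travel 20.160542948809272
q 1.6527270063774775 [ 0.1422419   0.01343766 -0.17645466] 11.95 [ 0.015 -0.017  0.01  -0.001  0.    -0.   ]
plate 4097 [[369.0, 73.0], [426.0, -141.0], [658.0, -79.0], [601.0, 135.0]] [513.1  -2.8] [239.9 220.9] 15.0Traceback (most recent call last):
  File "m.py", line 9, in <module>
    r=cv2.minAreaRect(w(m,z).astype(np.float32)); print(n,m.astype(bool).sum(),np.round(cv2.boxPoints(r)).tolist(),np.round(r[0],1),np.round(r[1],1),round(r[2],1))
cv2.error: OpenCV(4.12.0) /io/opencv/modules/imgproc/src/convhull.cpp:143: error: (-215:Assertion failed) total >= 0 && (depth == CV_32F || depth == CV_32S) in function 'convexHull'
```

View pics/6.png

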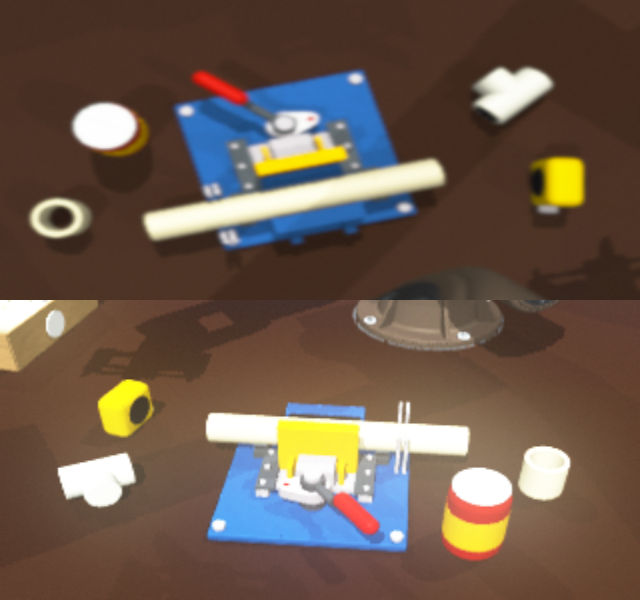

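The view is clear. The jaw is open with a gap to the pipe, the lever is up-left, and the pipe, tin, coupling, tee and tape are undisturbed.

```bash
python3 -c "
from cell import job; print(job.job_done())"
```

```text
the job is handed in; nothing more can be done
None
```

The vice is open and the job is handed in; the hand-in gives no verdict. With the shut fingers I swung the lever counter-clockwise, then pushed the jaw face forward until it stopped on the cam, and backed the arm away.

Last checks:
- **Lever:** the camera puts the cam at about 1.65 rad, both before and after the jaw push.
- **Jaw:** travel measured in the images is 20.2 mm. At the stop the push force rose to about 17 N with almost no further motion.
- **Pipe and other items:** the pipe lies in its saddles, and the tee, tin, tape measure and coupling look unmoved. I judged this by eye from the last pictures.
- **Arm:** it was clear of everything and reading almost no force at 12 s.

**Failed check:** my script to re-measure the scene from the top view crashed after the plate. Its lever search window held no red pixels because the lever had moved out of it, so the pipe was not re-measured numerically.

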